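Put the long plug away in the sliding-cover tackle case

ROBOT

A 6-joint arm with a two-finger parallel gripper is mounted at the origin on the work surface. World frame = base frame: x ahead of the robot, y to its left, z up, the work surface at z = 0. Lengths are in m, angles in rad, forces in N, time in s.
With the tool pointing down it reaches from about 0.35 to 0.775 m from the base axis. Payload 5.5 kg.
Tool frame: the origin (TCP) lies at the very end of the fingers, on their centre line; the grasp point (between the pads) lies 19 mm behind it; z points along the fingers, y is the line along which they close (so a half turn about z gives the same grasp; the last joint's range is limited). The gripper opens to 85 mm and grips with 20 to 120 N. Pads are 22 mm wide; open, the fingers measure 114 mm over their backs; the gripper's body (76 mm by 85 mm) begins 54 mm behind the grasp point. The pads swing forward as they close: fully open they stand 13 mm farther back than shut.
Start: joints at [-1.394, 0.313, 0.046, 1.304, 0, 1.431], TCP at [0.179, -0.546, 0.231] pointing down, gripper open.
Joint ranges: [-2.76, 2.76], [-0.86, 1.69], [-1.03, 1.26], [-2.2, 2.34], [-1.47, 1.5], [-3.14, 3.14]. Speed limits (rad/s): [2.57, 2.57, 3.14, 3.14, 3.14, 3.14].

INTERFACE

Orientations are given as a unit quaternion [w, x, y, z].
In Python, from workcell import env gives the robot as it stands. The module is installed in compiled form; this text tells all that it offers.
- The arm moves only by the tool jog_arm, never from a script. Its arguments are lists of equal length, an entry for each row: "gripper": the opening, from 0 (shut) to 1 (fully open); "offset": the shift along the world's x, y, z in cm, a list of three; "twist": the turn about the world's z in degrees. In form: {"gripper": [gripper, ...], "offset": [[dx, dy, dz], ...], "twist": [twist, ...]}. A call has exactly 8 rows; each row is the pose to reach, as a shift and turn from the pose commanded when the call began; what a row does not reach only later rows make up. A row lasts 1/8 s, in which the tool goes at most 62.5 mm and 10.7 degrees, less where a joint would pass 70% of its speed; a pose out of reach is approached as far as the arm can. A call with a gripper value outside its range is refused whole. The fingers move at their own pace and stop on an object; "squeeze" is the grip in N (left out, the last holds). Time passes only in rows, so rows that repeat a pose let the fingers close, or fill a call up. It gives the time, the measured TCP pose, the force, the opening and the grip force at its end, in the units of the state.
- env.get_state(): the state, without advancing time (a new reading comes with each control period).
- env.read_camera(name): name is "side" or "top"; returns a dict with "image" (480x640x3 uint8, red, green, blue), "z_map" (480x640 float32, m along the optical axis (not along the pixel's ray), 0 where there is no reading), "fovy" (degrees; the focal length in pixels is half the picture's height over the tangent of half this angle, whatever the lens; pixels are square), "cx", "cy" (the principal point, pixels), "cam_to_world" (4x4, takes a point from camera to world coordinates). Camera axes: x right, y up, looking along -z (the intrinsics and any distortion apply to the point x, -y, -z); pixel columns grow to the right and rows downward; lengths in m; the calibration is good to about 2 mm. A picture is of the moment at which its call begins.
- env.hand_in(): hands the job in; it is judged then, once.
The state is a dict: "clock": time; "joint_pos": joint angles; "qvel": joint speeds; "tau": joint torques, N m; "tcp_pos": TCP position; "orientation": TCP orientation; "wrist_force": force on the tool from outside, world axes, zero at the start; "ft_torque": the same for the moment, N m; "finger_gap": finger opening in m; "grip_force": force on a finger pad.
Only numpy, scipy, OpenCV 4.12 (cv2) and the standard library are available. Lean on these libraries where they do the work, as an engineer would, in place of code of your own. Each camera call takes 0.05 s, during which the arm holds its last target. There are 200 camera calls.

TASK

Slide the cover of the tackle case all the way back, lay the longer of the two wooden plug lures down in the case (lower it in, do not drop it), let go, and slide the cover fully shut over it. Leave the other things on the worktop where they are.

Things in the scene. Friction and masses are not known exactly. Their poses are not given: they have to be found in the camera images.
- case: plywood tackle case with a sliding wooden cover, screwed to the worktop. Outside 106 mm (its x) by 170 mm (its y) by 40 mm high to the tops of its walls (47 mm with the cover and the guide rails). Origin: centre of the underside, on the worktop; z up. One open bay inside, 90 mm (x) by 150 mm (y); its floor is 6 mm above the worktop, the cover's underside 41 mm above the worktop. The cover slides along the case's y axis.
- cover (a joint): how far the sliding cover is drawn back, m: 0 = fully shut, 0.155 = fully back (stop at both ends). It opens towards the case's -y (the robot's right), overhanging that end; fully back it uncovers 145 mm of the bay, from its +y end. It runs with about 2.5 N of friction and stays where it is left. It may start up to 35 mm open.
- ridge (a point): middle of the finger ridge that stands up across the cover near the cover's +y end: 70 mm long (case x), 12 mm thick (case y), 16 mm high, from 47 to 63 mm above the worktop; this point is half-way up, 55 mm above the worktop. It is at case y = +68 mm when shut and -87 mm when fully back. Push either long face of it to slide the cover. Axes as the case's.
- long_plug_mid (a point): the long slender dark wooden plug lure (no hooks), to be put away: body 108 mm long along its y, 28 mm across (the middle 45 mm at full thickness), rounded and tapering ends, about 60 g; a small metal lip makes it about 116 mm overall, at the -y end. Flat belly, so it does not roll. This point is its centre, 14 mm above what it lies on; z up.
- winder: flat wooden line winder, 50 x 94 x 10 mm, lying near the plugs; bystander
- short_plug_mid (a point): bystander: the short fat wooden plug, body 66 mm long and 32 mm across, same dark wood as the long one; point at its middle, 16 mm above what it lies on
- mug: ceramic mug, 82 mm across, 92 mm tall, far side; bystander
- reel: black baitcasting reel, about 100 x 80 x 62 mm, far side; bystander
- pliers: stainless pliers, 160 mm long, lying at the right; bystander
- spool: grey line spool, 68 mm across, 42 mm tall, at the right; bystander
- oil: small white oil bottle, 40 mm across, 100 mm tall, far right; bystander
- worm: yellow lure, 86 mm long, far side; bystander
There are look-alikes about, which are no part of the job. What is shaped like the case but pink or purple is not meant. What is shaped like the part that bears long_plug_mid but purple is not meant.

How it is judged:
By the outcome, as a careful person would: the job done as asked, in the order asked, and still so for the second after the job is handed in, with the robot touching nothing.
It also fails if it takes over 64 s, if anything falls off the work surface, if the arm or the gripper's body presses on something with over 40 N, if the wrist force passes 120 N, or if a joint passes its speed limit or range.

## Working session

There is one attempt and no reset: what is moved stays moved. The work goes in short steps, Python scripts to look and compute and a tool call to move; the robot and the scene stay as the last step left them, time stands still between calls to the robot, and variables do not carry over. Pictures are saved under pics/ and viewed, at most 10 in all, crops included, and the job is handed in when it is done.

Besides the shell and the picture viewer there is one more tool, called after ">>>" as a command line: name --pt "numbers of a row" for each row, then --argument value for the rest. jog_arm: Moves the arm, as the interface text tells. Its arguments: {"type":"object","properties":{"gripper":{"type":"array"},"offset":{"type":"array"},"twist":{"type":"array"},"squeeze":{"type":"number"}},"required":["gripper","offset","twist"]}

```bash
mkdir -p pics; cat > h.py <<'E'
import numpy as np, cv2
from workcell import env
def cam(n,save=None):
    d=env.read_camera(n)
    if save: cv2.imwrite('pics/'+save,d['image'][:,:,::-1]); np.savez('pics/'+save[:-4]+'.npz',**{k:v for k,v in d.items()})
    return d
def pts(d):
    z=np.array(d['z_map']); H,W=z.shape; f=H/2/np.tan(np.radians(float(d['fovy']))/2)
    v,u=np.mgrid[:H,:W]
    p=np.stack([(u-float(d['cx']))/f*z,-(v-float(d['cy']))/f*z,-z,np.ones_like(z)],-1)
    return (p@np.array(d['cam_to_world']).T)[...,:3]
E
python3 - <<'E'
from h import *
for n in('top','side'):
    d=cam(n,n+'0.png'); print(d.keys(),d['fovy'],d['cam_to_world'])
print(env.get_state())
E
```

```text
dict_keys(['image', 'z_map', 'fovy', 'cx', 'cy', 'cam_to_world']) 53.146218496107295 [[-0.01747078  0.99665228 -0.07986865  0.42297844]
 [-0.99957015 -0.01929107 -0.02207647 -0.08507637]
 [-0.02354332  0.07944862  0.9965609   1.14337362]
 [ 0.          0.          0.          1.        ]]
dict_keys(['image', 'z_map', 'fovy', 'cx', 'cy', 'cam_to_world']) 52.90778903538778 [[-0.92826299  0.26792967 -0.25795642  0.21242358]
 [-0.37169297 -0.69276094  0.61800211  0.69991939]
 [-0.01312104  0.66954908  0.74265192  0.99760788]
 [ 0.          0.          0.          1.        ]]
{'clock': 0.1, 'joint_pos': array([-1.39362838e+00,  3.13937936e-01,  4.50921698e-02,  1.30362322e+00,
        2.66914474e-05,  1.43120630e+00]), 'qvel': array([-0.00086628, -0.00204402,  0.00231809, -0.00061616,  0.00145445,
       -0.00058854]), 'tau': array([ 1.93985419e-03, -4.81723666e+01,  2.99244064e+01,  1.26783139e-02,
       -1.08545380e-04,  1.03042618e-05]), 'tcp_pos': array([ 0.17902665, -0.54593106,  0.2304907 ]), 'orientation': array([-8.36434099e-04,  9.87483899e-01,  1.57717624e-01, -2.36950059e-06]), 'wrist_force': array([0.0991648 , 0.29954382, 0.08319297]), 'ft_torque': array([-0.01385845,  0.01454147,  0.01528029]), 'grip_force': 0.0, 'finger_gap': 0.08548196502304975}
```

View pics/top0.png

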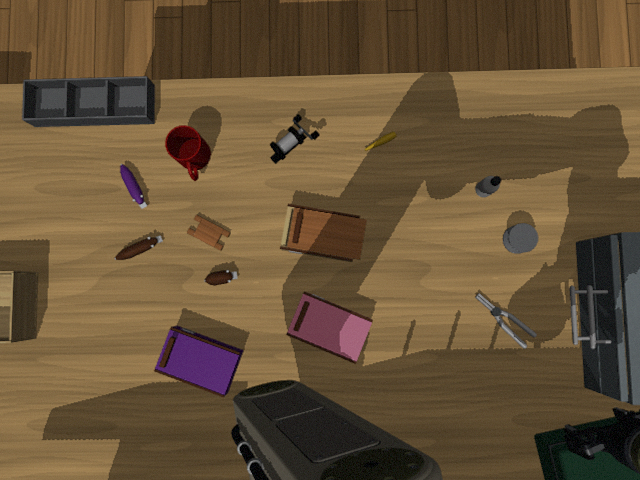

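View pics/side0.png

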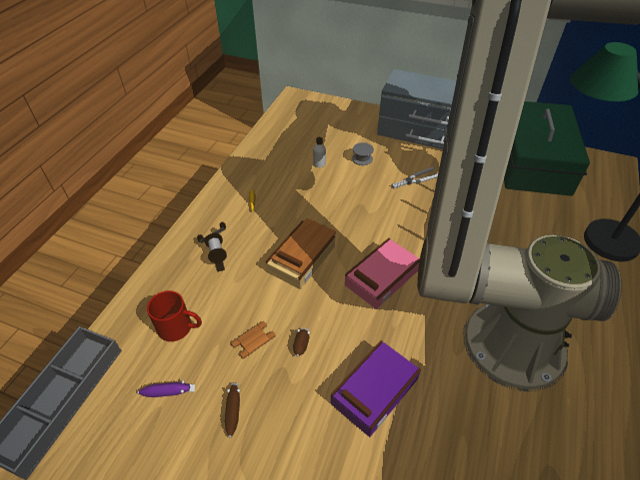

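The top view shows the wooden case around (323,233) with its ridge near (298,226) and the cover slightly open. The long plug is at (139,247), with its lip near (160,238). The short plug is at (221,277) and the winder at (209,232). Next I'll measure using depth.

```bash
python3 - <<'E'
from h import *
for n,boxes in (('top',{'case':(270,195,375,270),'plug':(108,225,170,268),'short':(200,262,245,290),'wind':(180,205,238,255)}),('side',{'case':(255,210,340,290),'plug':(215,375,250,445)})):
    d=np.load(f'pics/{n}0.npz'); P=pts(d)
    if n=='top': print('table z',np.median(P[300:340,100:140,2]))
    for k,(a,b,c,e) in boxes.items():
        p=P[b:e,a:c].reshape(-1,3)
        def rect(m,t):
            q=p[m]; 
            if len(q)<8: return
            r=cv2.minAreaRect((q[:,:2]*1000).astype(np.float32)); print(n,k,t,len(q),np.round(r[0],1),np.round(r[1],1),round(r[2],1),'meanz',q[:,2].mean().round(4),'max',q[:,2].max().round(4))
        if k=='case':
            rect((p[:,2]>.03)&(p[:,2]<.075),'all'); rect((p[:,2]>.057)&(p[:,2]<.075),'ridge')
        else: rect((p[:,2]>.005)&(p[:,2]<.06),'all'); rect(p[:,2]>.015,'hi')
im=cv2.imread('pics/top0.png')
A=cv2.resize(im[195:270,270:375],None,fx=5,fy=5,interpolation=2);B=cv2.resize(im[215:290,105:245],None,fx=5,fy=5,interpolation=2)
cv2.imwrite('pics/c1.png',np.vstack([A[:,:525],B[:300,:525]])[:600])
E
```

```text
table z -0.0009448738703936588
top case all 3602 [557.7 -64. ] [186.2 108. ] 79.2 meanz 0.0466 max 0.0691
top case ridge 160 [569.5  -5.2] [12.2 69.6] 78.5 meanz 0.0622 max 0.0691
top plug all 500 [539.2 375.4] [93.2 92.9] 73.1 meanz 0.0214 max 0.0319
top plug hi 450 [497.9 168.6] [525.   64.7] 80.6 meanz 0.0503 max 1.1434
top short all 361 [462.6 190.2] [95.2 41.6] 78.0 meanz 0.0247 max 0.0358
top short hi 331 [451.8  66.4] [306.4  35.2] 85.8 meanz 0.0431 max 1.1434
top wind all 658 [576.6 215.6] [109.7  89.7] 82.7 meanz 0.0092 max 0.0151
top wind hi 12 [499.9  62. ] [331.9   1. ] 62.2 meanz 0.9553 max 1.1434
side case all 2353 [555.8 -62. ] [191.  110.7] 80.1 meanz 0.0472 max 0.0688
side case ridge 128 [567.   -1.6] [13.4 70.2] 79.9 meanz 0.0628 max 0.0688
side plug all 642 [540.2 384.2] [ 70.1 138.8] 19.8 meanz 0.0233 max 0.0332
side plug hi 597 [396.6 531.3] [ 46.7 497.1] 42.2 meanz 0.0392 max 0.9976
```

View pics/c1.png

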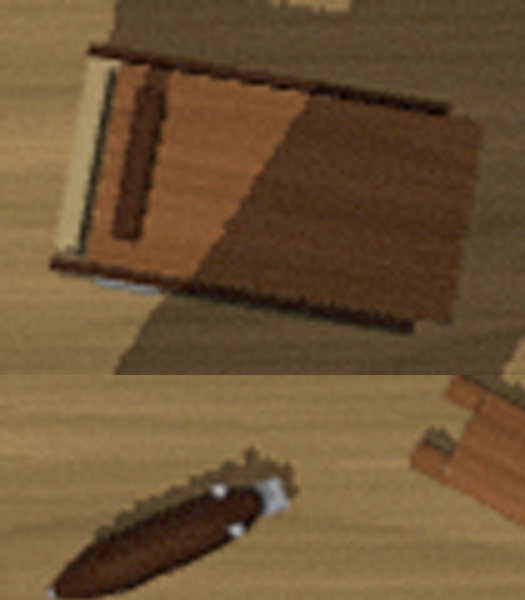

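```bash
python3 - <<'E'
from h import *
for n,(a,b,c,e) in (('top',(108,225,170,268)),('side',(215,375,250,445))):
    d=np.load(f'pics/{n}0.npz'); P=pts(d)[b:e,a:c]; im=d['image'][b:e,a:c].astype(int)
    m=((P[...,2]>.008)&(P[...,2]<.04)&(im.sum(-1)<240)).astype(np.uint8)
    _,L,S,_=cv2.connectedComponentsWithStats(m); k=1+S[1:,4].argmax(); q=P[L==k]
    r=cv2.minAreaRect((q[:,:2]*1000).astype(np.float32)); print(n,len(q),r)
    h=q[q[:,2]>.022]; c=h[:,:2].mean(0); w,V=np.linalg.eigh(np.cov(h[:,:2].T)); v=V[:,1]; print(c,v,np.degrees(np.arctan2(v[1],v[0])),np.percentile((q[:,:2]-c)@v,[0,2,98,100]),q[:,2].max())
    # case rails/cover direction
    A,B,C,E=(270,195,375,270) if n=='top' else (255,210,340,290)
    P=pts(d)[B:E,A:C].reshape(-1,3); q=P[(P[:,2]>.036)&(P[:,2]<.055)]; best=[]
    for t in np.arange(-16,-5,.25):
        y=np.array([-np.sin(np.radians(t)),np.cos(np.radians(t))]); x=np.array([y[1],-y[0]])
        u=np.percentile(q[:,:2]@x,[1,99]); w=np.percentile(q[:,:2]@y,[1,99]); best.append(((u[1]-u[0])*(w[1]-w[0]),t,u,w,x,y))
    _,t,u,w,x,y=min(best,key=lambda s:s[0]); print(t,u[1]-u[0],w[1]-w[0],'+y end',x*u.mean()+y*w[1],'ctr',x*u.mean()+y*(w[1]-.085))
    q=P[(P[:,2]>.057)&(P[:,2]<.075)]; print('ridge',np.median(q,0))
E
```

```text
top 450 ((531.757080078125, 383.3661193847656), (27.421531677246094, 109.79930114746094), 23.69718360900879)
[0.53207555 0.38173348] [-0.39928959  0.91682486] 113.533774943144 [-0.05328408 -0.04993903  0.04888576  0.05651882] 0.03190961510595036
-10.75 0.10451396096554344 0.1821499020317123 +y end [0.5750401  0.02547784] ctr [ 0.55918556 -0.05803044]
ridge [ 0.56919926 -0.00501121  0.0620307 ]
side 567 ((529.9542846679688, 385.0228576660156), (28.209333419799805, 107.95935821533203), 24.726001739501953)
[0.52876215 0.38738067] [-0.39759698  0.91756016] 113.42803997784674 [-0.0564604  -0.04768777  0.04795334  0.05144898] 0.0332324391477935
-10.75 0.10601919454339126 0.18389962131218035 +y end [0.57274632 0.03012251] ctr [ 0.55689177 -0.05338578]
ridge [ 5.65697852e-01 -4.63112162e-04  6.28011016e-02]
```

>>> jog_arm --gripper '[0, 0, 0, 0, 0, 0, 0, 0]' --pt "4.5 6.5 0" --pt "9 13 0" --pt "13.5 19.5 0" --pt "18 26 0" --pt "22 32 0" --pt "26 38 0" --pt "30 44 0" --pt "34 50 0" --twist '[8, 16, 24, 32, 40, 48, 56, 61.4]' --squeeze 30

```text
clock: 1.1
tcp_pos: [0.4616, -0.1315, 0.2312]
orientation: [0.0, 0.767, 0.641, -0.0]
wrist_force: [0.8, -0.6, 0.4]
finger_gap: -0.0004
grip_force: 0.0
```

>>> jog_arm --gripper '[0, 0, 0, 0, 0, 0, 0, 0]' --pt "4 5 0" --pt "5 7 -4" --pt "5 7 -8" --pt "5 7 -8" --pt "5 7 -8" --pt "5 7 -8" --pt "5 7 -8" --pt "5 7 -8" --twist '[0, 0, 0, 0, 0, 0, 0, 0]'

```text
clock: 2.1
tcp_pos: [0.5113, -0.0638, 0.1521]
orientation: [0.001, 0.769, 0.64, 0.0]
wrist_force: [-1.2, 0.2, 0.3]
finger_gap: -0.0001
grip_force: 0.0
```

>>> jog_arm --gripper '[0, 0, 0, 0, 0, 0, 0, 0]' --pt "3 4.5 0" --pt "6.2 9 0" --pt "6.2 9 -3" --pt "6.2 9 -6" --pt "6.2 9 -8" --pt "6.2 9 -9" --pt "6.2 9 -9.8" --pt "6.2 9 -9.8" --twist '[0, 0, 0, 0, 0, 0, 0, 0]'

```text
clock: 3.1
tcp_pos: [0.573, 0.0265, 0.0534]
orientation: [0.0, 0.769, 0.64, 0.0]
wrist_force: [0.2, 0.5, -0.0]
finger_gap: -0.0001
grip_force: 0.0
```

>>> jog_arm --gripper '[0, 0, 0, 0, 0, 0, 0, 0]' --pt "-0.2 -1 0" --pt "-0.5 -2.5 0" --pt "-0.9 -4.7 0" --pt "-1.3 -7 0" --pt "-1.7 -9.3 0" --pt "-2.1 -11.6 0" --pt "-2.5 -13.3 0" --pt "-2.6 -14 0" --twist '[0, 0, 0, 0, 0, 0, 0, 0]'

```text
clock: 4.1
tcp_pos: [0.5467, -0.1146, 0.0537]
orientation: [0.0, 0.769, 0.639, 0.0]
wrist_force: [-1.1, 2.6, 1.6]
finger_gap: 0.0001
grip_force: 1.3
```

>>> jog_arm --gripper '[0, 0, 0, 0, 0, 0, 0, 0]' --pt "0 -0.2 0" --pt "-0.1 -0.4 0" --pt "-0.1 -0.6 0" --pt "-0.1 -0.8 0" --pt "-0.2 -1.0 0" --pt "-0.2 -1.1 0" --pt "-0.2 -1.2 0" --pt "-0.2 -1.2 0" --twist '[0, 0, 0, 0, 0, 0, 0, 0]'

```text
clock: 5.1
tcp_pos: [0.5451, -0.1241, 0.0533]
orientation: [-0.001, 0.768, 0.64, 0.001]
wrist_force: [1.2, 7.6, 0.8]
finger_gap: -0.0001
grip_force: 3.7
```

>>> jog_arm --gripper '[0, 0, 0, 0, 0, 0, 0, 0]' --pt "0 -0.1 0" --pt "0 -0.2 0" --pt "0 -0.3 0" --pt "0 -0.3 0" --pt "0 -0.3 0" --pt "0 0.6 0" --pt "0 0.6 4" --pt "0 0.6 9" --twist '[0, 0, 0, 0, 0, 0, 0, 0]'

```text
clock: 6.1
tcp_pos: [0.5436, -0.1196, 0.1429]
orientation: [-0.001, 0.769, 0.64, -0.002]
wrist_force: [1.1, -0.7, 1.1]
finger_gap: -0.0002
grip_force: 0.0
```

```bash
python3 - <<'E'
from h import *
d=cam('side'); P=pts(d).reshape(-1,3); c=np.array([.558,-.055]); t=np.radians(10.5); y=np.array([np.sin(t),np.cos(t)]); x=np.array([y[1],-y[0]])
r=(P[:,:2]-c); u=r@x; v=r@y; m=(abs(u)<.03)&(abs(v)<.13)&(P[:,2]>.057)&(P[:,2]<.07)
print(m.sum(),np.percentile(v[m],[2,50,98]),np.percentile(u[m],[2,98]))
m=(abs(u)<.03)&(abs(v)<.08)&(P[:,2]<.015); print('floor',m.sum(),np.median(P[m,2]),v[m].min(),v[m].max())
d=cam('top'); cv2.imwrite('pics/t1.png',d['image'][:,:,::-1]); cv2.imwrite('pics/s1.png',cv2.resize(cam('side')['image'][190:310,240:400,::-1],None,fx=4,fy=4))
print(env.get_state()['tcp_pos'])
E
```

```text
97 [-0.09178918 -0.08251153 -0.07672463] [-0.02779495  0.02843497]
floor 859 0.007006795371504615 -0.07717243458709858 0.05713434130498603
[ 0.54698327 -0.12091097  0.14635401]
```

View pics/s1.png

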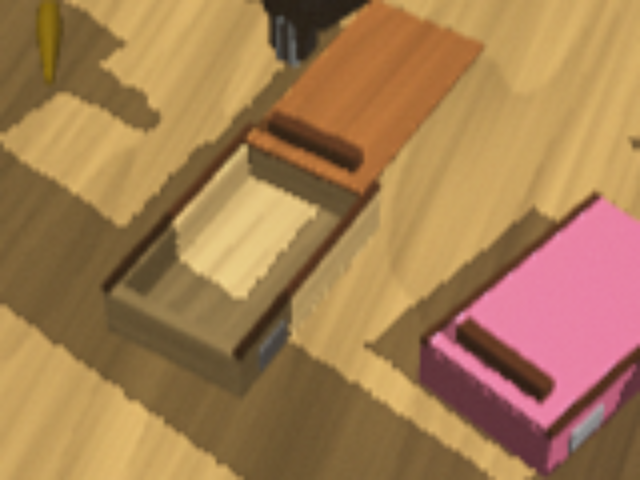

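The side crop shows the cover fully back, with the ridge near (315,142) and the bay floor open. The push ended against the stop at the expected position, so I'll go to the plug next.

>>> jog_arm --gripper '[0.6, 0.6, 0.6, 0.6, 0.6, 0.6, 0.6, 0.6]' --pt "0 6 0" --pt "-0.2 12 0" --pt "-0.4 18 0" --pt "-0.6 24 0" --pt "-0.8 30 0" --pt "-1 36 0" --pt "-1.2 42 0" --pt "-1.4 48 0" --twist '[4, 8, 12, 17, 22, 27, 31, 34]'

```text
clock: 7.25
tcp_pos: [0.5304, 0.3616, 0.1417]
orientation: [0.0, 0.547, 0.837, -0.001]
wrist_force: [1.6, 0.4, 0.2]
finger_gap: 0.0515
grip_force: 0.0
```

```bash
python3 - <<'E'
from h import *
s=env.get_state(); print(s['tcp_pos'],s['orientation'],s['finger_gap'])
d=cam('top'); P=pts(d); 
for n,(a,b,c,e) in (('top',(108,225,170,268)),('side',(215,375,250,445))):
    d=cam(n); P=pts(d)[b:e,a:c]; im=d['image'][b:e,a:c].astype(int)
    m=(P[...,2]>.008)&(P[...,2]<.04)&(im.sum(-1)<240); print(n,m.sum(),np.median(P[m],0))
E
```

```text
[0.53037057 0.36162833 0.14168969] [ 1.99811720e-04  5.47381073e-01  8.36882705e-01 -1.12168118e-03] 0.0515391772212063
top 360 [0.53475527 0.37093969 0.02323835]
side 565 [0.52598368 0.39095367 0.02532709]
```

>>> jog_arm --gripper '[0.6, 0.6, 0.6, 0.6, 0.6, 0.6, 0.6, 0.6]' --pt "0 2.2 0" --pt "0 2.2 -3" --pt "0 2.2 -6" --pt "0 2.2 -8" --pt "0 2.2 -10" --pt "0 2.2 -12" --pt "0 2.2 -13" --pt "0 2.2 -13" --twist '[0, 0, 0, 0, 0, 0, 0, 0]'

```text
clock: 8.4
tcp_pos: [0.5304, 0.3811, 0.0122]
orientation: [-0.0, 0.548, 0.836, -0.001]
wrist_force: [0.2, 0.0, -0.1]
finger_gap: 0.0515
grip_force: 0.0
```

>>> jog_arm --gripper '[0.6, 0.6, 0.2, 0.1, 0.1, 0.1, 0.1, 0.1]' --pt "0 0.3 -0.5" --pt "0 0.3 -0.9" --pt "0 0.3 -0.9" --pt "0 0.3 -0.9" --pt "0 0.3 -0.9" --pt "0 0.3 -0.9" --pt "0 0.3 -0.9" --pt "0 0.3 -0.9" --twist '[0, 0, 0, 0, 0, 0, 0, 0]' --squeeze 35

```text
clock: 9.4
tcp_pos: [0.5311, 0.3857, 0.0046]
orientation: [0.0, 0.548, 0.837, 0.0]
wrist_force: [0.3, -0.1, 3.0]
finger_gap: 0.0262
grip_force: 34.7
```

>>> jog_arm --gripper '[0.1, 0.1, 0.1, 0.1, 0.1, 0.1, 0.1, 0.1]' --pt "0 0 0" --pt "0 0 1" --pt "0 0 3" --pt "0 0 6" --pt "0 0 9" --pt "0 0 12" --pt "0 0 14" --pt "0 0 14" --twist '[0, 0, 0, 0, 0, 0, 0, 0]'

```text
clock: 10.4
tcp_pos: [0.5321, 0.3861, 0.1466]
orientation: [0.001, 0.548, 0.836, 0.002]
wrist_force: [-0.5, 0.3, -0.4]
finger_gap: 0.0262
grip_force: 34.6
```

```bash
python3 - <<'E'
from h import *
d=cam('side'); im=d['image']; cv2.imwrite('pics/s2.png',im[200:480,:400,::-1].repeat(2,0).repeat(2,1))
E
```

```text
(no output)
```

View pics/s2.png

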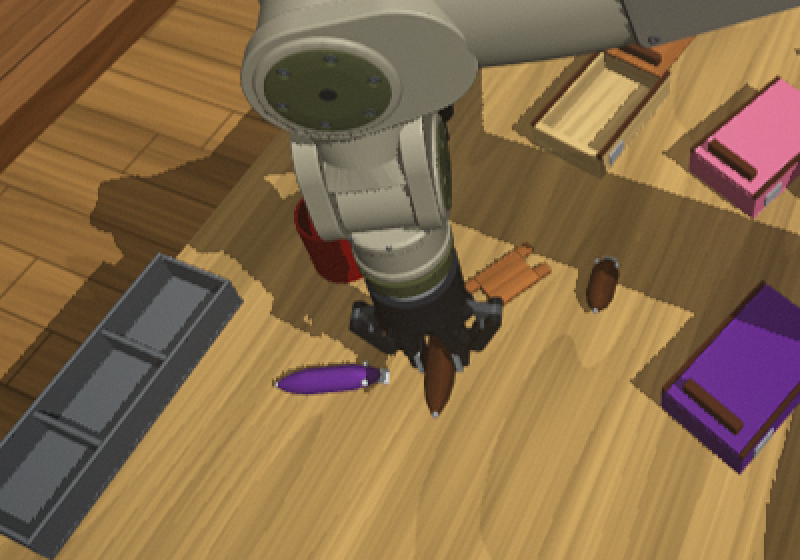

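The plug is gripped crosswise near its middle, at about (440,370), and nothing else has been disturbed. Now carrying it to the case.

>>> jog_arm --gripper '[0.1, 0.1, 0.1, 0.1, 0.1, 0.1, 0.1, 0.1]' --pt "0.2 -4 0" --pt "0.6 -9 0" --pt "1 -14.5 0" --pt "1.4 -20 0" --pt "1.8 -25.5 0" --pt "2.2 -31 0" --pt "2.5 -36 0" --pt "2.6 -40 0" --twist '[-4, -8, -12, -17, -22, -27, -31, -34]'

```text
clock: 11.45
tcp_pos: [0.5559, -0.0164, 0.1428]
orientation: [-0.001, 0.77, 0.639, -0.001]
wrist_force: [0.3, -0.1, -0.0]
finger_gap: 0.0266
grip_force: 34.6
```

>>> jog_arm --gripper '[0.1, 0.1, 0.1, 0.1, 0.1, 0.1, 0.1, 0.1]' --pt "0 -2 0" --pt "0 -3.5 0" --pt "0 -3.5 -1" --pt "0 -3.5 -2" --pt "0 -3.5 -3" --pt "0 -3.5 -4" --pt "0 -3.5 -5" --pt "0 -3.5 -5" --twist '[0, 0, 0, 0, 0, 0, 0, 0]'

```text
clock: 12.45
tcp_pos: [0.5562, -0.0491, 0.0932]
orientation: [-0.001, 0.768, 0.64, -0.001]
wrist_force: [-0.4, 0.2, -1.3]
finger_gap: 0.026
grip_force: 34.6
```

```bash
python3 - <<'E'
from h import *
s=env.get_state(); c=np.array([.558,-.055]); t=np.radians(10.5); y=np.array([np.sin(t),np.cos(t)]); x=np.array([y[1],-y[0]])
p=s['tcp_pos']; print(p, 'case xy',(p[:2]-c)@x,(p[:2]-c)@y, s['orientation'])
d=cam('side'); P=pts(d); im=d['image'].astype(int)
r=P[...,:2]-c; u=r@x; v=r@y
m=(abs(u)<.06)&(v<.09)&(v>-.08)&(P[...,2]>.085)&(P[...,2]<.13)&(im[...,0]>im[...,2]*1.25)
print(m.sum(),np.percentile(v[m],[1,99]),np.percentile(u[m],[2,98]),P[m][:,2].min())
cv2.imwrite('pics/s3.png',cv2.resize(d['image'][150:330,200:420,::-1],None,fx=3,fy=3))
E
```

```text
[ 0.55618679 -0.04910555  0.09322823] case xy -0.002857023418632019 0.005465318885355275 [-7.51219622e-04  7.68475793e-01  6.39878173e-01 -5.61207522e-04]
279 [-0.04288671  0.0581278 ] [-0.03032447  0.02107231] 0.09675292436165361
```

View pics/s3.png

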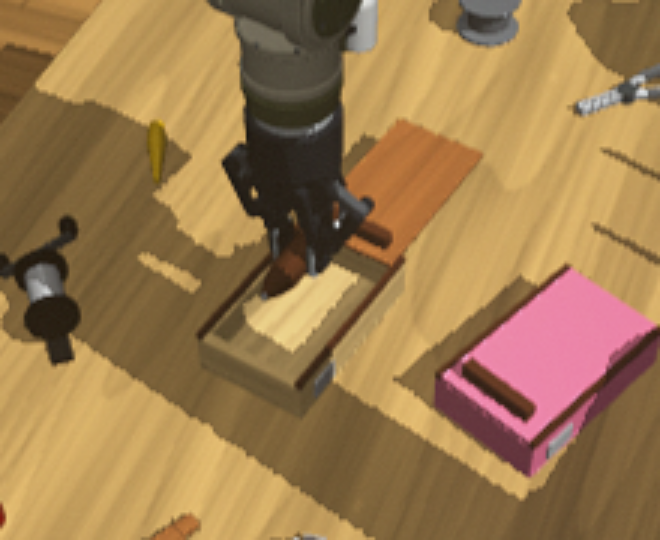

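The plug hangs lengthwise over the open bay, with its tail at about (270,290), clear of the cover and walls. Lowering it now.

>>> jog_arm --gripper '[0.1, 0.1, 0.1, 0.1, 0.1, 0.1, 0.1, 0.1]' --pt "0.3 0.2 0" --pt "0.3 0.2 -1" --pt "0.3 0.2 -2.5" --pt "0.3 0.2 -4" --pt "0.3 0.2 -5.2" --pt "0.3 0.2 -6.3" --pt "0.3 0.2 -7.2" --pt "0.3 0.2 -7.2" --twist '[0, 0, 0, 0, 0, 0, 0, 0]'

```text
clock: 13.5
tcp_pos: [0.5594, -0.0473, 0.0215]
orientation: [-0.001, 0.769, 0.64, -0.0]
wrist_force: [-0.5, 0.6, -0.8]
finger_gap: 0.0269
grip_force: 34.6
```

>>> jog_arm --gripper '[0.1, 0.1, 0.1, 0.1, 0.1, 0.1, 0.1, 0.1]' --pt "0 0 -0.2" --pt "0 0 -0.4" --pt "0 0 -0.6" --pt "0 0 -0.8" --pt "0 0 -0.9" --pt "0 0 -0.9" --pt "0 0 -0.9" --pt "0 0 -0.9" --twist '[0, 0, 0, 0, 0, 0, 0, 0]'

```text
clock: 14.5
tcp_pos: [0.56, -0.0475, 0.0134]
orientation: [0.0, 0.769, 0.64, 0.0]
wrist_force: [0.1, 0.1, -0.8]
finger_gap: 0.0264
grip_force: 34.6
```

>>> jog_arm --gripper '[0.1, 0.1, 0.1, 0.1, 0.1, 0.1, 0.1, 0.1]' --pt "0 0 -0.1" --pt "0 0 -0.1" --pt "0 0 -0.2" --pt "0 0 -0.2" --pt "0 0 -0.2" --pt "0 0 -0.2" --pt "0 0 -0.2" --pt "0 0 -0.2" --twist '[0, 0, 0, 0, 0, 0, 0, 0]'

```text
clock: 15.5
tcp_pos: [0.5599, -0.0474, 0.0113]
orientation: [0.0, 0.769, 0.64, 0.0]
wrist_force: [0.8, 0.0, -0.2]
finger_gap: 0.0264
grip_force: 34.6
```

>>> jog_arm --gripper '[0.1, 0.1, 0.1, 0.1, 0.1, 0.1, 0.1, 0.1]' --pt "0 0 -0.05" --pt "0 0 -0.1" --pt "0 0 -0.1" --pt "0 0 -0.1" --pt "0 0 -0.15" --pt "0 0 -0.15" --pt "0 0 -0.15" --pt "0 0 -0.15" --twist '[0, 0, 0, 0, 0, 0, 0, 0]'

```text
clock: 16.5
tcp_pos: [0.56, -0.0474, 0.0105]
orientation: [0.0, 0.769, 0.64, 0.0]
wrist_force: [-1.7, -0.2, 7.2]
finger_gap: 0.0266
grip_force: 35.3
```

Contact with the floor, so I'll release and lift.

>>> jog_arm --gripper '[0.3, 0.42, 0.5, 0.5, 0.5, 0.5, 0.5, 0.5]' --pt "0 0 0" --pt "0 0 0" --pt "0 0 0" --pt "0 0 0" --pt "0 0 0.5" --pt "0 0 2" --pt "0 0 5" --pt "0 0 9" --twist '[0, 0, 0, 0, 0, 0, 0, 0]'

```text
clock: 17.5
tcp_pos: [0.5594, -0.0473, 0.101]
orientation: [-0.0, 0.769, 0.64, -0.0]
wrist_force: [0.2, -1.4, -1.0]
finger_gap: 0.0428
grip_force: 0.0
```

>>> jog_arm --gripper '[0.5, 0, 0, 0, 0, 0, 0, 0]' --pt "0 0 2" --pt "-0.6 -4 2" --pt "-1.2 -8 2" --pt "-1.8 -11 2" --pt "-2.2 -13 2" --pt "-2.2 -13 2" --pt "-2.2 -13 2" --pt "-2.2 -13 2" --twist '[0, 0, 0, 0, 0, 0, 0, 0]'

```text
clock: 18.5
tcp_pos: [0.5381, -0.1764, 0.1199]
orientation: [-0.0, 0.768, 0.64, 0.0]
wrist_force: [-1.0, -0.2, -0.8]
finger_gap: -0.0002
grip_force: 0.0
```

```bash
python3 - <<'E'
from h import *
s=env.get_state(); c=np.array([.558,-.055]); t=np.radians(10.5); y=np.array([np.sin(t),np.cos(t)]); x=np.array([y[1],-y[0]])
p=s['tcp_pos']; print(p, 'case xy',(p[:2]-c)@x,(p[:2]-c)@y)
d=cam('side'); P=pts(d); r=P[...,:2]-c; u=r@x; v=r@y
m=(abs(u)<.035)&(v<.075)&(v>-.06)&(P[...,2]<.06); print('max z in bay',np.percentile(P[m][:,2],[50,99,100]))
cv2.imwrite('pics/s4.png',cv2.resize(d['image'][190:310,230:390,::-1],None,fx=4,fy=4))
E
```

```text
[ 0.53806282 -0.17644524  0.11985565] case xy 0.002528309860246736 -0.12304488681470113
max z in bay [0.00869731 0.03634538 0.03824211]
```

View pics/s4.png

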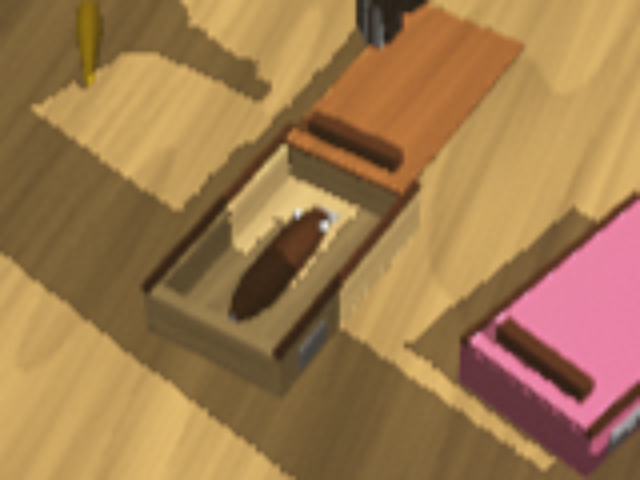

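The plug lies flat in the bay at about (280,260), below cover height. Now closing the cover.

>>> jog_arm --gripper '[0, 0, 0, 0, 0, 0, 0, 0]' --pt "0 0 -2" --pt "0 0 -4" --pt "0 0 -5.5" --pt "0 0 -6.7" --pt "0 0 -6.7" --pt "0.2 1 -6.7" --pt "0.4 2 -6.7" --pt "0.7 4 -6.7" --twist '[0, 0, 0, 0, 0, 0, 0, 0]'

```text
clock: 19.55
tcp_pos: [0.5461, -0.1377, 0.0536]
orientation: [0.002, 0.769, 0.639, 0.0]
wrist_force: [2.8, -3.6, -0.9]
finger_gap: 0.0001
grip_force: 1.6
```

>>> jog_arm --gripper '[0, 0, 0, 0, 0, 0, 0, 0]' --pt "0.4 2 0" --pt "0.7 4 0" --pt "1.1 6 0" --pt "1.5 8 0" --pt "1.8 10 0" --pt "2.1 11 0" --pt "2.3 11.8 0" --pt "2.3 12 0" --twist '[0, 0, 0, 0, 0, 0, 0, 0]'

```text
clock: 20.55
tcp_pos: [0.5672, -0.0169, 0.0523]
orientation: [-0.001, 0.768, 0.64, -0.001]
wrist_force: [-1.8, -3.0, 0.1]
finger_gap: 0.0
grip_force: 1.3
```

About 11.6 mm left to go.

>>> jog_arm --gripper '[0, 0, 0, 0, 0, 0, 0, 0]' --pt "0 0.3 0" --pt "0.1 0.6 0" --pt "0.2 0.9 0" --pt "0.2 1.1 0" --pt "0.2 1.2 0" --pt "0.2 1.3 0" --pt "0.2 1.4 0" --pt "0.2 1.4 0" --twist '[0, 0, 0, 0, 0, 0, 0, 0]'

```text
clock: 21.55
tcp_pos: [0.57, -0.0053, 0.0528]
orientation: [0.001, 0.769, 0.639, -0.001]
wrist_force: [-1.1, -8.3, -2.7]
finger_gap: -0.0
grip_force: 4.3
```

>>> jog_arm --gripper '[0, 0, 0, 0, 0, 0, 0, 0]' --pt "0 0.1 0" --pt "0 0.2 0" --pt "0 0.3 0" --pt "0 0.3 0" --pt "0 0.3 0" --pt "0 0.3 0" --pt "0 0.3 0" --pt "0 0.3 0" --twist '[0, 0, 0, 0, 0, 0, 0, 0]'

```text
clock: 22.55
tcp_pos: [0.5699, -0.0051, 0.0528]
orientation: [0.003, 0.77, 0.638, -0.003]
wrist_force: [-2.4, -18.5, -3.0]
finger_gap: 0.0001
grip_force: 8.7
```

>>> jog_arm --gripper '[0, 0, 0, 0, 0, 0, 0, 0]' --pt "0 -0.6 0" --pt "-0.2 -1.2 0" --pt "-0.2 -1.2 3" --pt "-0.2 -1.2 8" --pt "-0.2 -1.2 13" --pt "-0.2 -6 15" --pt "-0.2 -12 15" --pt "-0.2 -15 15" --twist '[0, 0, 0, 0, 0, 0, 0, 0]'

```text
clock: 23.55
tcp_pos: [0.5686, -0.1526, 0.2038]
orientation: [0.001, 0.769, 0.639, 0.001]
wrist_force: [-0.6, 1.1, -0.2]
finger_gap: 0.0002
grip_force: 0.0
```

```bash
python3 - <<'E'
from h import *
d=cam('side'); P=pts(d).reshape(-1,3); c=np.array([.558,-.055]); t=np.radians(10.5); y=np.array([np.sin(t),np.cos(t)]); x=np.array([y[1],-y[0]])
r=(P[:,:2]-c); u=r@x; v=r@y; m=(abs(u)<.03)&(abs(v)<.13)&(P[:,2]>.057)&(P[:,2]<.07)
print(m.sum(),np.percentile(v[m],[2,50,98]))
print(env.get_state()['tcp_pos'])
cv2.imwrite('pics/s5.png',d['image'][:,:,::-1])
E
```

```text
106 [0.06492365 0.07173536 0.07691475]
[ 0.56860666 -0.1554152   0.20336504]
```

View pics/s5.png

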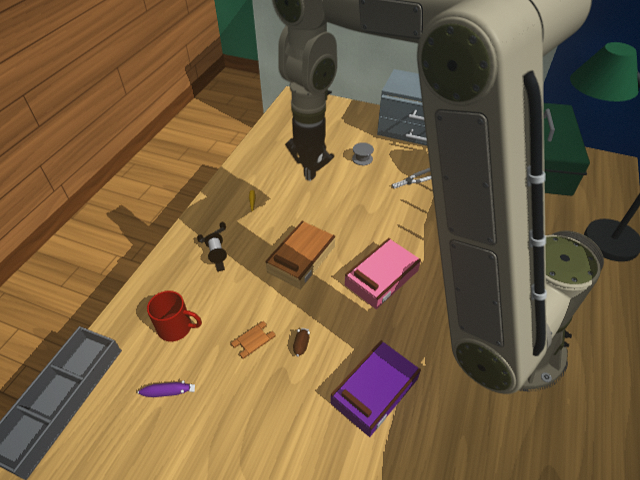

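The cover at (300,250) is hard against its shut stop: force built up to 18 N with no movement. The robot is clear and the bystanders haven't moved.

```bash
python3 -c "
from workcell import env
print(env.hand_in())"
```

```text
the job is handed in; nothing more can be done
None
```

The job is handed in: I slid the cover fully back, lowered the long plug into the case and released it, then slid the cover fully shut; nothing else on the worktop was touched.

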